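# Close the paint tray of the hobby station and latch it for carrying

## Robot

A 6-joint arm with a two-finger parallel gripper is mounted at the origin on the work surface. World frame = base frame: x ahead of the robot, y to its left, z up, the work surface at z = 0. Lengths are in m, angles in rad, forces in N, time in s.
With the tool pointing down it reaches from about 0.275 to 1 m from the base axis. Payload 8.4 kg.
Tool frame: the origin (TCP) lies on the centre line of the jaws, within the pads' length; the fingertips stand 25 mm ahead of it and the grasp point (between the pads) lies 6 mm ahead of it (robot.tip_reach is the z of the fingertips in the tool frame, in m); z points along the fingers, y is the direction in which the jaws open and shut (so a half turn about z gives the same grasp; the last joint's range is limited). The gripper opens to 85 mm and grips with 20 to 120 N. Pads are 22 mm wide; open, the fingers measure 114 mm over their backs; the gripper's body (76 mm by 85 mm) begins 54 mm behind the grasp point. The pads swing forward as they close: fully open they stand 13 mm farther back than shut.
Start: joints at [-1.18, 0.353, 1.633, -0, 1.155, -0.002], TCP at [0.239, -0.577, 0.256] pointing down, gripper open.
Joint ranges: [-2.63, 2.63], [-0.92, 2.1], [0.06, 2.66], [-1.3, 4.44], [0, 2.69], [-3.02, 3.02]. Speed limits (rad/s): [2.22, 2.22, 2.79, 3.14, 3.14, 3.14].

## Interface

Orientations are given as a unit quaternion [w, x, y, z].
In Python, from bench import readout, capture, robot gives the robot as it stands.
- The arm moves only by the tool drive_tool, never from a script. Its argument "increments" is a list of rows, each a list of 7 numbers: the shift along the tool's x, y, z in cm, then the turn, a rotation vector about the tool's x, y, z in degrees, then the opening, from -1 (shut) to 1 (fully open). In form: [[x, y, z, rx, ry, rz, jaw], ...]. A call has 1 to 10 rows; each row is the pose to reach, as a shift and turn from the pose measured when the call began, along the tool's axes at that moment; what a row does not reach only later rows make up. A row lasts 1/10 s, in which the tool goes at most 50 mm and 8.59 degrees, less where a joint would pass 70% of its speed; a pose out of reach is approached as far as the arm can. A call with a gripper value outside its range is refused whole. The fingers move at their own pace and stop on an object; "force" is the grip in N (left out, the last holds). Time passes only in rows, so rows that repeat a pose let the fingers close. It gives the time, the measured TCP pose, the force and the opening at its end, in the units of the state.
- readout.state(): the state, without advancing time (a new reading comes with each control period).
- capture(name): name is "scene" or "top" or "wrist"; returns a dict with "pixels" (420x560x3 uint8, red, green, blue), "z_map" (420x560 float32, m along the optical axis (not along the pixel's ray), 0 where there is no reading), "fx", "fy", "cx", "cy" (pixels), "T" (4x4, takes a point from camera to world coordinates). Camera axes: x right, y down, z forward; pixel columns grow to the right and rows downward; lengths in m; the calibration is good to about 2 mm. A picture is of the moment at which its call begins.
- robot.close_job(): hands the job in, once; it reports no verdict.
The state is a dict: "t": time; "qpos": joint angles; "joint_velocities": joint speeds; "tau": joint torques, N m; "eef_pos": TCP position; "tool_rot": TCP orientation; "wrist_force": force on the tool from outside, world axes, zero at the start; "wrist_torque": the same for the moment, N m; "grip_width": opening from 0.0 (shut) to 1.0 (fully open).
Only numpy, scipy, OpenCV 4.12 (cv2) and the standard library are available. Lean on these libraries where they do the work, as an engineer would, in place of code of your own. Each camera call takes 0.05 s, during which the arm holds its last target. There are 200 camera calls.

## Task

The tray of paint bottles has been left pulled out of the wooden paint station, which is about to be carried away. Slide the tray fully home and square against the backstop - it binds in its bay if pushed off-centre, so push at the middle and never force it - then swing the catch right across the tray's front and leave it there. Do not disturb the things standing around the station.

Things in the scene. Friction and masses are not known exactly. Their poses are not given: they have to be found in the camera images.
- station: Fixed pale plywood board 300 (x) x 286 x 8 mm; origin under its centre at counter height, +x to its backstop (face at x=138 mm), away from the robot; yaw within 0.3 rad. Rear half: open-topped bay 200 mm wide between two cheeks (43 mm wide, x -22 to 138 mm; cheeks and backstop end 50 mm above the counter). Front half: bare apron. Brushes 190 mm high in the rear of the right (-y) cheek.
- tray: Loose birch tray of upright dropper bottles held fast, 196 (y) x 130 mm, 0.6 kg, bottle tops 81 mm up. Origin under the middle of its front panel's face (panel 60 mm high), +x into the bay. Starts 85-120 mm out on the board, slides along station +x with 2 mm play each side. Guides are sticky: within 20 mm of the middle a push of 3-8 N moves it; from about 45 mm off-centre it twists and jams.
- pull (a point): Middle of the front face of the tray's dark wooden pull, a bar 64 mm wide (y), 16 mm high and standing 18 mm out from the panel; this point is at tray (-18, 0, 44) mm, so 52 mm above the counter.
- bay (a point): Fixed point on the station's board, at station (8, 0, 8) mm: the tray's origin comes here when the tray is fully home. Axes as the station.
- catch (a joint): Angle of the brown wooden catch, rad: 0 = closed, lying along the station's -y across the tray's front (end stop); 1.57 = pointing along the station's -x, to the robot; larger = outwards to the left; stop at 2.5. Starts open, 1.5 to 2.3. Stiff (0.05 N m), stays where left; closes anticlockwise seen from above. Closed too early, it bars the tray's way.
- catch_pivot (a point): Pivot of the catch, on top of the left (+y) cheek's front end, at station (-4, 122) mm, 65 mm above the counter (the catch's upper face). Fixed.
- catch_tip (a point): Point on the catch's upper face near its free end, 50 mm from the pivot. The catch is a flat bar 16 mm wide and 14 mm thick (51 to 65 mm above the counter) that ends 62 mm from the pivot.
- water_pot: Bystander: yellow divided water pot, 128 mm across, 110 mm high; origin under its centre.
- figure: Bystander: painted figure on a round plinth 64 mm across, about 92 mm high; origin under its centre.
- loose_bottle: Bystander: red dropper bottle, 25 mm across, 76 mm high; origin under its centre.
- thinner_jar: Bystander: jar with a blue cap, 58 mm across, 75 mm high; origin under its centre.

How it is judged:
On the way:
1. the tray is fully home in its bay and square (x of tray in the frame of bay above -0.004 m and angle between the x axis of tray and the x axis of bay, either way round below 0.035 rad), for 0.2 s.
At the end, for the whole second after the job is handed in: The tray stands level and square (within 2 degrees) in its bay, its origin within 4 mm of fully home along the slide, and the catch lies across its front, within 0.2 rad of closed; nothing moves (all of step 1 and z of tray in the frame of bay below 0.004 m and angle between tray's own z axis and vertical below 0.05 rad and value of joint catch below 0.2 rad and linear speed of tray below 0.01 m/s); the robot touches nothing.
It fails at once if the tray is forced: the robot pushes it with more than 45 N (contact force between any of the fingers, the arm and tray above 45 N).
It fails at once if a bystander is moved by more than 20 mm or tipped (distance of any of water_pot, figure, loose_bottle, thinner_jar from where it was at the start of the episode above 0.02 m or angle between any of water_pot, figure, loose_bottle, thinner_jar's own z axis and vertical above 0.3 rad).
It also fails if it takes over 54 s, if anything falls off the work surface, if the arm or the gripper's body presses on something with over 40 N, if the wrist force passes 120 N, or if a joint passes its speed limit or range.

## Working session

There is one attempt and no reset: what is moved stays moved. The work goes in short steps, Python scripts to look and compute and a tool call to move; the robot and the scene stay as the last step left them, time stands still between calls to the robot, and variables do not carry over. Pictures are saved under pics/ and viewed, about 8 in all and at most 12, crops included, and the job is handed in when it is done.

Besides the shell and the picture viewer there is one more tool, called by a JSON object that holds its "fn" and its "kwargs", one argument or row to a line. drive_tool: Moves the arm, as the interface text tells. Its arguments: {"type":"object","properties":{"increments":{"type":"array"},"force":{"type":"number"}},"required":["increments"]}

```bash
mkdir -p pics; ls
cat > h.py <<'E'
import numpy as np,cv2
from bench import readout,capture,robot
def save(c,n): cv2.imwrite(f'pics/{n}.png',c['pixels'][:,:,::-1])
def pts(c):
    z=c['z_map'];v,u=np.indices(z.shape)
    P=np.stack([(u-c['cx'])/c['fx']*z,(v-c['cy'])/c['fy']*z,z],-1)
    return P@c['T'][:3,:3].T+c['T'][:3,3]
E
python3 - <<'E'
from h import *
a=capture('top');b=capture('scene')
save(a,'top');save(b,'scene')
np.savez('top.npz',**a);np.savez('scene.npz',**b)
print(a['T'],b['T'],readout.state())
E
```

```text
pics
[[-0.01058893 -0.99276758  0.11958428  0.48557099]
 [-0.99991902  0.01135697  0.00574287  0.02808197]
 [-0.00705945 -0.11951379 -0.99280744  1.04011904]
 [ 0.          0.          0.          1.        ]] [[ 0.67275526  0.63345762 -0.38227189  0.94459205]
 [ 0.73977327 -0.56778795  0.36104343 -0.28320853]
 [ 0.01165634 -0.52568839 -0.85059734  0.81361564]
 [ 0.          0.          0.          1.        ]] {'t': 0.1, 'qpos': array([-1.18042843e+00,  3.53628732e-01,  1.63405827e+00,  3.70116861e-05,
        1.15522415e+00, -2.40310839e-03]), 'joint_velocities': array([ 0.0010859 , -0.00126608, -0.0040899 ,  0.00100889,  0.0008792 ,
        0.00186962]), 'tau': array([ 1.91328858e-03, -6.06355548e+01, -3.42817783e+01,  4.51413405e-05,
        3.91992886e-03, -4.66713047e-06]), 'eef_pos': array([ 0.2390727 , -0.57702959,  0.25560625]), 'tool_rot': array([-6.50147512e-04,  9.80779511e-01,  1.95118210e-01, -1.10473923e-04]), 'wrist_force': array([ 0.65771541, -0.30569379,  0.073277  ]), 'wrist_torque': array([0.06379063, 0.00709643, 0.0342971 ]), 'grip_width': 0.9998262189097153}
```

View pics/top.png

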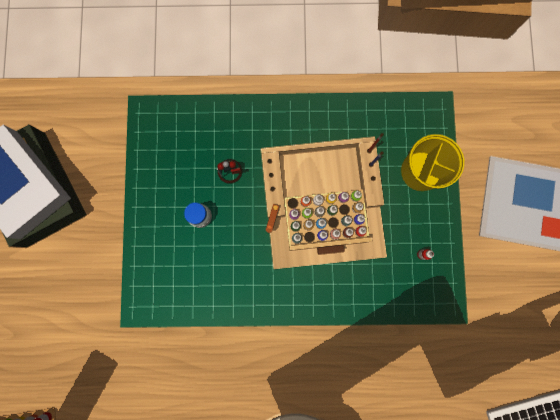

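View pics/scene.png

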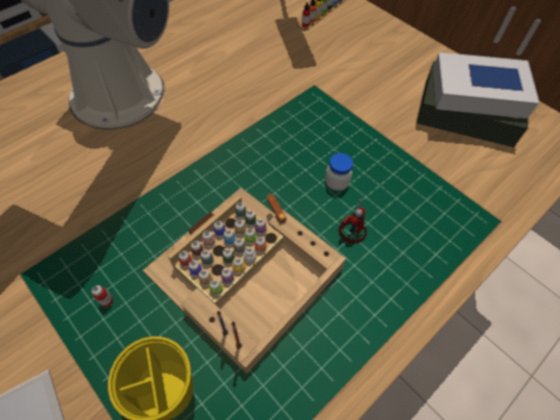

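The top view shows the station with yaw of about +0.1 (board corners at about (275,269), (386,257), (376,137), (262,149)). The pull is near (331,249) and the catch near (273,218), open to the robot. The scene view agrees; the bystanders are clear of the front approach.

Run:
```python
from h import *
c=dict(np.load('top.npz'));P=pts(c)
hsv=cv2.cvtColor(c['pixels'],cv2.COLOR_RGB2HSV)
u0,u1,v0,v1=255,395,130,275
S=np.zeros(P.shape[:2],bool);S[v0:v1,u0:u1]=1
mat=(hsv[...,0]>60)&(hsv[...,0]<95)&(hsv[...,1]>90)
print('mat z',np.median(P[S&mat][:,2]))
m=S&~mat&(P[...,2]<.075)&(P[...,2]>.004)
n,l,st,_=cv2.connectedComponentsWithStats(m.astype(np.uint8));k=1+st[1:,4].argmax();m=l==k
(cx,cy),(w,h),ang=cv2.minAreaRect(P[m][:,:2].astype(np.float32));print('rect',cx,cy,w,h,ang)
yaw=np.deg2rad(ang if ang<45 else ang-90);
ex=np.array([np.cos(yaw),np.sin(yaw)]);ey=np.array([-ex[1],ex[0]]);o=np.array([cx,cy]);print('yaw',yaw)
L=np.stack([(P[...,:2]-o)@ex,(P[...,:2]-o)@ey,P[...,2]],-1)
# board front edge line fit
f=m&(L[...,0]<-.12)&(abs(L[...,1])<.13)
tops=S&(P[...,2]>.06)&(abs(L[...,1])<.096)&(L[...,0]>-.15)&(L[...,0]<.08)
q=L[tops];print('bottles',np.percentile(q,[1,50,99],axis=0))
cv=c['pixels'].astype(int);dk=S&(cv.sum(2)<230)&(P[...,2]>.035)&(P[...,2]<.06)&(abs(L[...,1])<.06)&(L[...,0]<-.05)
q=L[dk];print('pull',len(q),np.percentile(q,[2,50,98],axis=0),P[dk].mean(0))
ct=S&(hsv[...,0]<15)&(hsv[...,1]>150)&(abs(L[...,1]-.12)<.05)&(abs(L[...,0]+.03)<.06)&(P[...,2]>.045)
q=L[ct];print('catch',len(q),np.percentile(q,[2,50,98],axis=0))
r=cv2.minAreaRect((q[:,:2]*1000).astype(np.float32));print(r)
v=cv2.fitLine(q[:,:2].astype(np.float32),2,0,.01,.01).ravel();print(v)
wl=lambda x,y:o+x*ex+y*ey
print('pivot',wl(-.004,.122),'bay',wl(.008,0))
```

```text
mat z 0.002237042733543859
rect 0.6392035484313965 -0.08088763058185577 0.3194003701210022 0.30767759680747986 4.025140762329102
yaw 0.07025195915887736
bottles [[-0.13057475 -0.0871448   0.0601205 ]
 [-0.06538501 -0.00280108  0.06877296]
 [ 0.00686399  0.08886465  0.08855622]]
pull 235 [[-0.1291844  -0.03676636  0.04067635]
 [-0.08674666  0.0029577   0.04463143]
 [-0.0511094   0.05652662  0.05987738]] [ 0.55111796 -0.0767465   0.04826612]
catch 166 [[-0.06922749  0.11665783  0.05559607]
 [-0.04104862  0.13406686  0.06608894]
 [-0.00544344  0.14719524  0.06952121]]
((-37.122947692871094, 133.03099060058594), (16.716442108154297, 72.16162109375), 69.24388885498047)
[ 0.9364791  -0.35072348 -0.04062194  0.13367645]
pivot [0.62664972 0.04053066] bay [ 0.64718382 -0.08032608]
```

```bash
python3 - <<'E'
from h import *
c=dict(np.load('top.npz'));P=pts(c)
hsv=cv2.cvtColor(c['pixels'],cv2.COLOR_RGB2HSV)
K=np.array([[c['fx'],0,c['cx']],[0,c['fy'],c['cy']],[0,0,1]])
def cast(u,v,z):
    d=c['T'][:3,:3]@np.linalg.inv(K)@[u,v,1];t=c['T'][:3,3];return (t+d*(z-t[2])/d[2])[:2]
mat=(hsv[...,0]>55)&(hsv[...,0]<100)&(hsv[...,1]>80)
# edges: front edge (bottom of columns), left/right sides of apron rows (z 8mm) and cheek tops (z 50)
def fit(p):
    v=cv2.fitLine(np.array(p,np.float32),cv2.DIST_HUBER,0,.001,.001).ravel();return v
F=[]
for u in range(282,380):
    v=next(v for v in range(240,285) if mat[v:v+3,u].all());F.append(cast(u,v-.5,.008))
f=fit(F)
Lf=[];R=[]
for v in range(240,264):
    u=next(u for u in range(300,250,-1) if mat[v,u-2:u+1].all());Lf.append(cast(u+.5,v,.008))
for v in range(212,252):
    u=next(u for u in range(372,410) if mat[v,u:u+3].all());R.append(cast(u-.5,v,.008))
l=fit(Lf);r=fit(R)
s=lambda v:np.arctan(v[1]/v[0])
print('front',f,'yaw',np.arctan(-f[0]/f[1]));print('left',l,s(l));print('right',r,s(r))
yaw=np.arctan(-f[0]/f[1]);ex=np.array([np.cos(yaw),np.sin(yaw)]);ey=np.array([-ex[1],ex[0]])
yl=np.median(np.array(Lf)@ey);yr=np.median(np.array(R)@ey);xf=f[2:]@ex
print('width',yl-yr)
o=ex*(xf+.15)+ey*(yl+yr)/2
print('yaw',yaw,'o',o,'left',yl-o@ey,'right',yr-o@ey)
L=np.stack([(P[...,:2]-o)@ex,(P[...,:2]-o)@ey,P[...,2]],-1)
# pull in tight box
cv=c['pixels'].astype(int);sub=np.zeros(mat.shape,bool);sub[240:258,310:350]=1
dk=sub&(cv.sum(2)<240)
uv=np.argwhere(dk);q=np.array([(lambda w:[(w-o)@ex,(w-o)@ey])(cast(b,a,.06)) for a,b in uv]);print('pull',len(q),np.percentile(q,[3,50,97],axis=0),np.median(L[dk],0))
ct=(hsv[...,0]<15)&(hsv[...,1]>150);ct[:195]=0;ct[240:]=0;ct[:,:262]=0;ct[:,285:]=0
q=np.array([(lambda w:[(w-o)@ex,(w-o)@ey])(cast(b,a,.065)) for a,b in np.argwhere(ct)])
print(cv2.minAreaRect((q*1000).astype(np.float32)))
print('catch',np.percentile(q,[2,50,98],axis=0))
E
python3 - <<'E'
import cv2
a=cv2.imread('pics/top.png')[130:280,255:455];cv2.imwrite('pics/crop.png',cv2.resize(a,None,fx=4,fy=4,interpolation=2))
E
```

```text
front [ 0.09178334 -0.995779    0.48179784 -0.08544613] yaw 0.0919127
left [0.9954731  0.09504373 0.5210189  0.05515866] 0.09518741
right [ 0.99566513  0.09301061  0.5604965  -0.23076025] 0.093145244
width 0.28834672055317695
yaw 0.0919127 o [ 0.63187468 -0.07938162] left 0.14417335252152153 right -0.14417336803165542
pull 196 [[-0.12374816 -0.02976758]
 [-0.11564046  0.00096487]
 [-0.10571732  0.03363579]] [-0.11578295  0.00148011  0.06072332]
((-28.13862419128418, 131.47479248046875), (15.847701072692871, 70.15261840820312), 68.30937957763672)
catch [[-0.05877933  0.11481257]
 [-0.03067364  0.13269149]
 [ 0.00392643  0.14646124]]
```

View pics/crop.png

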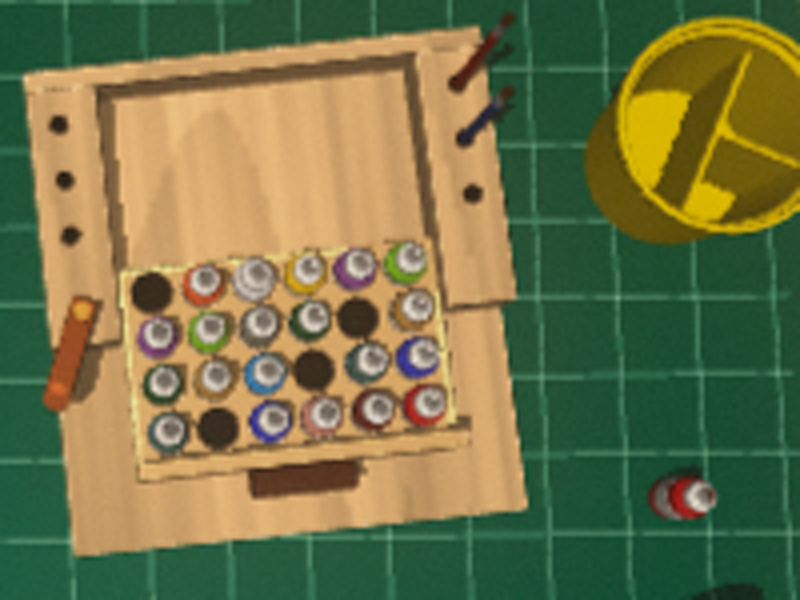

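The crop confirms the geometry: pull at about station (-0.1245, 0.001), so the tray is about 115 mm out. The catch is open at about 1.95 rad, and yaw is about 0.092. I'll move in high with the jaws shut.

{"fn": "drive_tool", "kwargs": {
  "increments": [
    [3.8, -3.6, 0, 0, 0, 2, -1],
    [7.6, -7.3, 0, 0, 0, 4, -1],
    [11.4, -11, 0, 0, 0, 6, -1],
    [15.2, -14.6, 0, 0, 0, 8, -1],
    [19, -18.3, 0, 0, 0, 10, -1],
    [22.8, -22, 0, 0, 0, 12, -1],
    [26.6, -25.6, 0, 0, 0, 14, -1],
    [30.4, -29.3, 0, 0, 0, 16, -1],
    [34, -33, 0, 0, 0, 17.2, -1],
    [37.7, -36.5, 0, 0, 0, 17.2, -1]
  ],
  "force": 40
}}

```text
t: 1.1
eef_pos: [0.4378, -0.1165, 0.2561]
tool_rot: [-0.001, 0.999, 0.046, -0.0]
wrist_force: [0.7, -0.3, -0.1]
grip_width: 0.0
```

```bash
cat >> h.py <<'E'
from scipy.spatial.transform import Rotation as Ro
O=np.array([.632,-.0793]);YAW=.0925
ex=np.array([np.cos(YAW),np.sin(YAW)]);ey=np.array([-ex[1],ex[0]])
def where(s=None):
    s=s or readout.state();w,x,y,z=s['tool_rot'];R=Ro.from_quat([x,y,z,w]).as_matrix();p=s['eef_pos']
    return R,p,np.r_[(p[:2]-O)@ex,(p[:2]-O)@ey,p[2]]
def to(st):  # station xyz of TCP -> tool shift cm + turn deg
    R,p,_=where();st=np.asarray(st,float);w=np.r_[O+st[0]*ex+st[1]*ey,st[2]]
    G=np.array([[ex[0],ex[1],0],[ex[1],-ex[0],0],[0,0,-1]]).T
    return np.round(np.r_[R.T@(w-p)*100,np.degrees(Ro.from_matrix(R.T@G).as_rotvec())],2)
E
python3 - <<'E'
from h import *
s=readout.state();print(s['t'],where()[2],s['wrist_force'],s['grip_width']);print(to([-.185,0.001,.065]))
c=capture('wrist');save(c,'wrist1')
E
```

```text
1.1 [-0.19677343 -0.01908714  0.25609535] [ 0.69630208 -0.33184353 -0.10157531] 0.00022800439657632703
[ 1.18 -1.99 19.11 -0.06  0.02 -0.04]
```

View pics/wrist1.png

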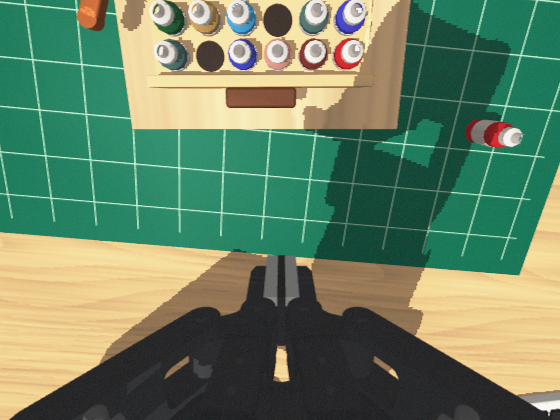

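The wrist view shows the board's edge level (row 128), so the yaw is right. The pull is at (261,97) and the fingers are at column 281, about 20 mm right, as computed. Next: descend, then approach slowly.

{"fn": "drive_tool", "kwargs": {
  "increments": [
    [0.6, -1, 4, 0, 0, 0, -1],
    [1.2, -2, 8, 0, 0, 0, -1],
    [1.2, -2, 12, 0, 0, 0, -1],
    [1.2, -2, 16, 0, 0, 0, -1],
    [1.2, -2, 19.1, 0, 0, 0, -1],
    [1.2, -2, 19.1, 0, 0, 0, -1],
    [2.5, -2, 19.1, 0, 0, 0, -1],
    [3.8, -2, 19.1, 0, 0, 0, -1],
    [4.5, -2, 19.1, 0, 0, 0, -1],
    [4.5, -2, 19.1, 0, 0, 0, -1]
  ]
}}

```text
t: 2.15
eef_pos: [0.4862, -0.0859, 0.0668]
tool_rot: [-0.002, 0.999, 0.047, 0.003]
wrist_force: [1.2, -0.4, -0.4]
grip_width: -0.003
```

Run:
```python
from h import *
s=readout.state();print(s['t'],where()[2],s['wrist_force'],to([-.02,0.001,.065]))
c=capture('wrist');save(c,'wrist2')
```

```text
2.15 [-0.1457531   0.00690203  0.06684715] [ 1.15045923 -0.41697186 -0.35684985] [12.57  0.62  0.25 -0.19 -0.32  0.14]
```

View pics/wrist2.png

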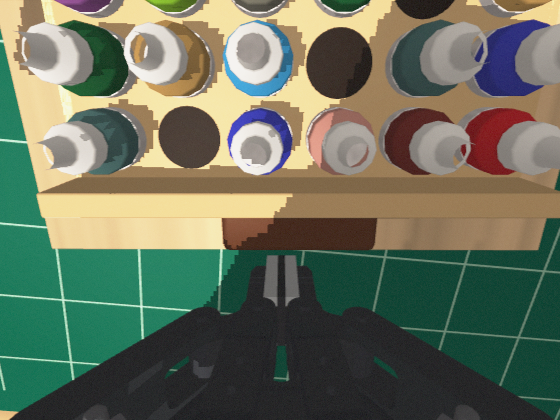

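The wrist view shows the pull at columns 222–376 (centre 299) and the fingers at 282, so they are about 7 mm to the left, matching the pose reading. I'll correct that, then push.

{"fn": "drive_tool", "kwargs": {
  "increments": [
    [0, 0.6, 0.2, 0, 0, 0, -1],
    [0, 0.65, 0.2, 0, 0, 0, -1],
    [0.5, 0.65, 0.2, 0, 0, 0, -1],
    [1, 0.65, 0.2, 0, 0, 0, -1],
    [1.5, 0.65, 0.2, 0, 0, 0, -1],
    [2, 0.65, 0.2, 0, 0, 0, -1],
    [2.5, 0.65, 0.2, 0, 0, 0, -1],
    [3, 0.65, 0.2, 0, 0, 0, -1],
    [3.5, 0.65, 0.2, 0, 0, 0, -1],
    [4, 0.65, 0.2, 0, 0, 0, -1]
  ]
}}

```text
t: 3.2
eef_pos: [0.5247, -0.0882, 0.0642]
tool_rot: [-0.002, 0.999, 0.047, 0.001]
wrist_force: [-3.1, -0.1, -0.7]
grip_width: 0.001
```

Run:
```python
from h import *
s=readout.state();print(s['t'],where()[2],s['wrist_force'],to([-.02,0.001,.065]))
c=capture('wrist');save(c,'wrist3')
```

```text
3.2 [-0.10763176  0.00103583  0.06421835] [-3.1441949  -0.13004224 -0.66767823] [ 8.76  0.03 -0.06 -0.24 -0.1   0.14]
```

View pics/wrist3.png

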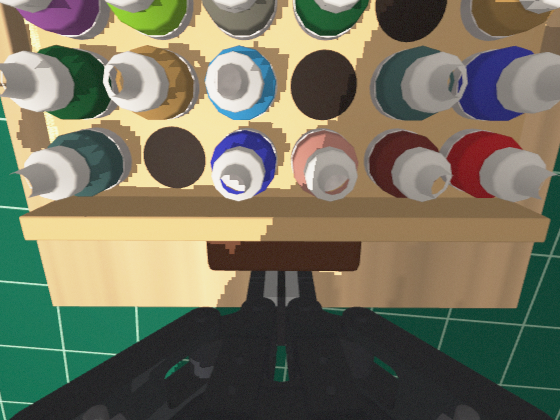

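The fingers are on the pull (columns 208–360, centre 284) and centred. The tray is square and moving at about 4 N. I'll keep pushing.

{"fn": "drive_tool", "kwargs": {
  "increments": [
    [0.8, 0, 0, 0, 0, 0, -1],
    [1.6, 0, 0, 0, 0, 0, -1],
    [2.4, 0, 0, 0, 0, 0, -1],
    [3.2, 0, 0, 0, 0, 0, -1],
    [4, 0, 0, 0, 0, 0, -1],
    [4.8, 0, 0, 0, 0, 0, -1],
    [5.6, 0, 0, 0, 0, 0, -1],
    [6.4, 0, 0, 0, 0, 0, -1],
    [7.1, 0, 0, 0, 0, 0, -1],
    [7.7, 0, 0, 0, 0, 0, -1]
  ]
}}

```text
t: 4.25
eef_pos: [0.6035, -0.0809, 0.0647]
tool_rot: [-0.002, 0.999, 0.047, 0.002]
wrist_force: [-2.0, -0.1, -1.0]
grip_width: -0.002
```

Run:
```python
from h import *
s=readout.state();print(s['t'],where()[2],s['wrist_force'],to([-.02,0.001,.065]))
```

```text
4.25 [-0.02857541  0.00103156  0.0647159 ] [-2.0392708  -0.08318096 -1.02183458] [ 0.86  0.01 -0.03 -0.22 -0.23  0.14]
```

Now small steps, watching the force.

{"fn": "drive_tool", "kwargs": {
  "increments": [
    [0.2, 0, 0, 0, 0, 0, -1],
    [0.4, 0, 0, 0, 0, 0, -1],
    [0.5, 0, 0, 0, 0, 0, -1],
    [0.6, 0, 0, 0, 0, 0, -1],
    [0.6, 0, 0, 0, 0, 0, -1]
  ]
}}

```text
t: 4.75
eef_pos: [0.6094, -0.0803, 0.0648]
tool_rot: [-0.002, 0.999, 0.047, 0.002]
wrist_force: [-1.8, -0.6, 0.5]
grip_width: 0.004
```

{"fn": "drive_tool", "kwargs": {
  "increments": [
    [0.1, 0, 0, 0, 0, 0, -1],
    [0.2, 0, 0, 0, 0, 0, -1],
    [0.2, 0, 0, 0, 0, 0, -1]
  ]
}}

```text
t: 5.05
eef_pos: [0.6108, -0.0803, 0.0648]
tool_rot: [-0.002, 0.999, 0.047, 0.001]
wrist_force: [-5.4, -0.9, 3.1]
grip_width: 0.0
```

{"fn": "drive_tool", "kwargs": {
  "increments": [
    [0.1, 0, 0, 0, 0, 0, -1],
    [0.15, 0, 0, 0, 0, 0, -1],
    [0.15, 0, 0, 0, 0, 0, -1]
  ]
}}

```text
t: 5.35
eef_pos: [0.6109, -0.0803, 0.0648]
tool_rot: [-0.002, 0.999, 0.048, -0.0]
wrist_force: [-9.0, -1.8, 6.9]
grip_width: 0.002
```

Run:
```python
from h import *
print(where()[2])
c=capture('wrist');save(c,'wrist4');np.savez('w4.npz',**c)
```

```text
[-0.02112757  0.0009963   0.06478202]
```

View pics/wrist4.png

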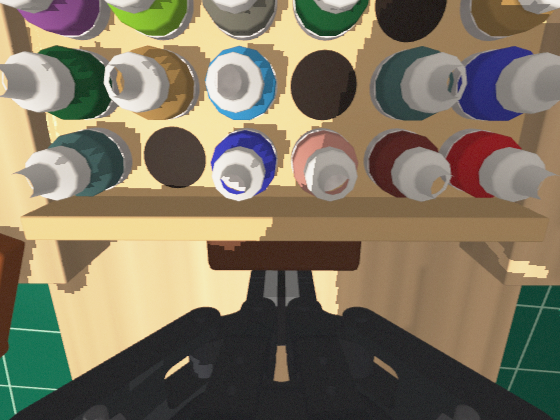

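Resistance rose to 9 N with no motion at x=-0.0211, which is exactly the predicted home position. The tray looks square in the view (front edge level at row 241). Next I'll back off and plan the catch sweep.

{"fn": "drive_tool", "kwargs": {
  "increments": [
    [-1, 0, 0, 0, 0, 0, -1],
    [-3, 0, 0, 0, 0, 0, -1],
    [-5, 0, 0, 0, 0, 0, -1],
    [-5, 0, -4, 0, 0, 0, -1],
    [-5, 0, -8, 0, 0, 0, -1],
    [-4, -4, -8, 0, 0, 0, -1],
    [-3, -8, -8, 0, 0, 0, -1],
    [-2, -12, -8, 0, 0, 0, -1],
    [-1, -16, -8, 0, 0, 0, -1],
    [-0.7, -17.4, -8, 0, 0, 0, -1]
  ]
}}

```text
t: 6.4
eef_pos: [0.5885, 0.0953, 0.146]
tool_rot: [-0.003, 0.999, 0.049, 0.001]
wrist_force: [0.1, -0.8, 0.6]
grip_width: 0.001
```

Run:
```python
from h import *
s=readout.state();print(s['t'],where()[2],s['wrist_force'])
print('down',to([-.0282,.1747,.078]))
a0=None
for a,e in [(1.95,15),(1.95,2),(1.7,0),(1.45,0),(1.2,0),(.95,0),(.7,0),(.45,0),(.2,0),(0,0),(-.03,0)]:
    d=8+11*abs(np.cos(a))+14.5*abs(np.sin(a))+e
    p=np.array([-4,122])+42*np.array([-np.sin(a),-np.cos(a)])+d*np.array([-np.cos(a),np.sin(a)])
    a0=p if a0 is None else a0
    print(a,p.round(1),'tool cm from start',((p-a0)*[.1,-.1]).round(2))
c=capture('top');save(c,'top2')
im=cv2.imread('pics/top2.png')[110:285,180:420];cv2.imwrite('pics/top2c.png',cv2.resize(im,None,fx=3,fy=3,interpolation=2))
```

```text
6.4 [-0.0272251   0.17790801  0.14601816] [ 0.14648214 -0.81220325  0.5847588 ]
down [-0.12  0.36  6.8  -0.29 -0.16  0.27]
1.95 [-28.  175.2] tool cm from start [ 0. -0.]
1.95 [-32.8 163.1] tool cm from start [-0.48  1.21]
1.7 [-42.6 151. ] tool cm from start [-1.46  2.42]
1.45 [-48.6 140.5] tool cm from start [-2.05  3.47]
1.2 [-52.4 130.5] tool cm from start [-2.44  4.47]
0.95 [-53.4 118.9] tool cm from start [-2.54  5.63]
0.7 [-50.8 106.5] tool cm from start [-2.27  6.87]
0.45 [-44.1  94.7] tool cm from start [-1.61  8.05]
0.2 [-33.6  85.1] tool cm from start [-0.56  9.01]
0 [-23.  80.] tool cm from start [0.5  9.52]
-0.03 [-22.2  79.4] tool cm from start [0.58 9.58]
```

View pics/top2c.png

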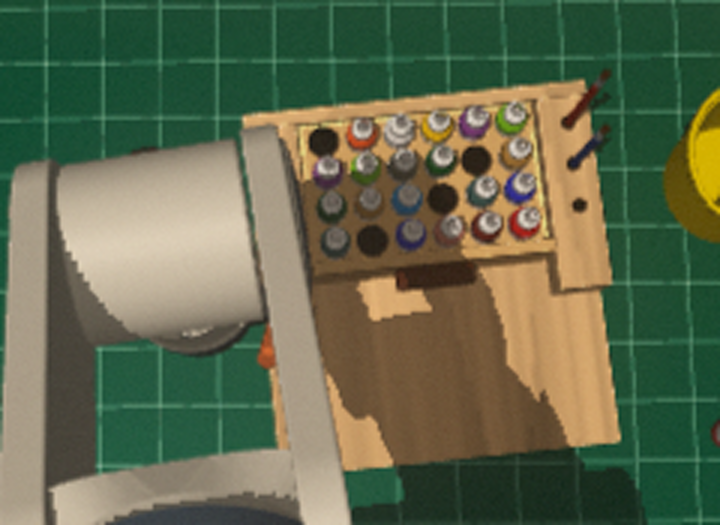

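The top view shows the tray home against the backstop and square; the arm hides the catch. Next: descend beside the catch, then sweep.

{"fn": "drive_tool", "kwargs": {
  "increments": [
    [-0.1, 0.3, 3.5, 0, 0, 0, -1],
    [-0.1, 0.3, 6.8, 0, 0, 0, -1],
    [-0.1, 0.3, 6.8, 0, 0, 0, -1],
    [-0.6, 1.5, 6.8, 0, 0, 0, -1],
    [-1.1, 2.1, 6.8, 0, 0, 0, -1],
    [-1.6, 2.7, 6.8, 0, 0, 0, -1],
    [-1.9, 3.2, 6.8, 0, 0, 0, -1],
    [-2.2, 3.8, 6.8, 0, 0, 0, -1],
    [-2.4, 4.3, 6.8, 0, 0, 0, -1],
    [-2.5, 4.8, 6.8, 0, 0, 0, -1]
  ]
}}

```text
t: 7.45
eef_pos: [0.5681, 0.0455, 0.0777]
tool_rot: [-0.003, 0.999, 0.049, 0.001]
wrist_force: [0.2, 2.2, 0.3]
grip_width: 0.003
```

Run:
```python
from h import *
s=readout.state();print(s['t'],where()[2],s['wrist_force'],to([-.0524,.1305,.078]))
c=capture('wrist');save(c,'wrist5')
```

```text
7.45 [-0.05210624  0.13019114  0.0777224 ] [0.21757487 2.17180171 0.25078455] [-0.03 -0.03 -0.03 -0.31 -0.14  0.29]
```

View pics/wrist5.png

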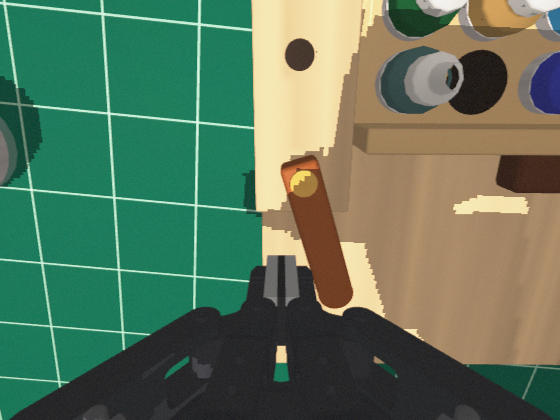

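The catch is swinging (pivot at (304,183), end at (335,300), about 1.25 rad). I'll continue the arc.

{"fn": "drive_tool", "kwargs": {
  "increments": [
    [-0.1, 0.6, 0, 0, 0, 0, -1],
    [-0.1, 1.1, 0, 0, 0, 0, -1],
    [0, 1.8, 0, 0, 0, 0, -1],
    [0.1, 2.4, 0, 0, 0, 0, -1],
    [0.4, 3, 0, 0, 0, 0, -1],
    [0.8, 3.5, 0, 0, 0, 0, -1],
    [1.3, 4, 0, 0, 0, 0, -1],
    [1.9, 4.5, 0, 0, 0, 0, -1],
    [2.3, 4.8, 0, 0, 0, 0, -1],
    [2.6, 5, 0, 0, 0, 0, -1]
  ]
}}

```text
t: 8.5
eef_pos: [0.5992, -0.0026, 0.0773]
tool_rot: [-0.003, 0.999, 0.049, 0.001]
wrist_force: [-0.4, 0.8, 0.9]
grip_width: -0.002
```

{"fn": "drive_tool", "kwargs": {
  "increments": [
    [0.15, 0, 0, 0, 0, 0, -1],
    [0.3, 0, 0, 0, 0, 0, -1],
    [0.4, 0, 0, 0, 0, 0, -1],
    [0.4, 0, 0, 0, 0, 0, -1]
  ]
}}

```text
t: 8.9
eef_pos: [0.6017, -0.0026, 0.0771]
tool_rot: [-0.002, 0.999, 0.049, -0.001]
wrist_force: [-6.7, -3.5, 3.2]
grip_width: 0.004
```

Run:
```python
from h import *
s=readout.state();print(s['t'],where()[2],s['wrist_force'])
c=capture('wrist');save(c,'wrist6')
```

```text
8.9 [-0.02308726  0.07919543  0.07706903] [-6.71724481 -3.46775684  3.18982954]
```

View pics/wrist6.png

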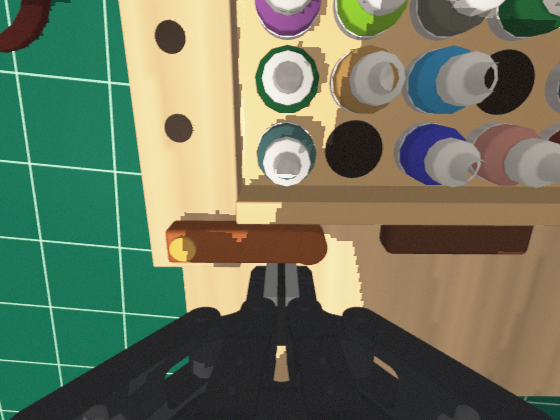

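The catch is closed on its stop, lying level across the panel (rows 222–264) with about 7 N on the finger. I'll retreat straight back and up, then check.

{"fn": "drive_tool", "kwargs": {
  "increments": [
    [-1, 0, 0, 0, 0, 0, -1],
    [-3, 0, 0, 0, 0, 0, -1],
    [-5, 0, 0, 0, 0, 0, -1],
    [-7, 1, -3, 0, 0, 0, -1],
    [-9, 3, -7, 0, 0, 0, -1],
    [-11, 5, -11, 0, 0, 0, -1],
    [-13, 6, -14, 0, 0, 0, -1],
    [-15, 7, -17, 0, 0, 0, -1],
    [-17, 8, -17, 0, 0, 0, -1],
    [-17, 8, -17, 0, 0, 0, -1]
  ]
}}

```text
t: 9.95
eef_pos: [0.4388, -0.1002, 0.2477]
tool_rot: [-0.002, 0.999, 0.048, 0.0]
wrist_force: [1.0, 0.1, -0.1]
grip_width: -0.001
```

Run:
```python
from h import *
s=readout.state();print(s['t'],where()[2],s['wrist_force'])
a=dict(np.load('scene.npz'));b=capture('scene');save(b,'scene2')
d=np.linalg.norm(a['pixels'].astype(int)-b['pixels'],axis=2)
for n,(u,v,r) in dict(pot=(150,380,38),fig=(353,225,18),bottle=(101,296,10),jar=(339,172,18)).items(): print(n,np.median(d[v-r:v+r,u-r:u+r]))
c=capture('top');save(c,'top3')
hsv=cv2.cvtColor(c['pixels'],cv2.COLOR_RGB2HSV)
K=np.array([[c['fx'],0,c['cx']],[0,c['fy'],c['cy']],[0,0,1]])
def cast(u,v,z):
    d=c['T'][:3,:3]@np.linalg.inv(K)@[u,v,1];t=c['T'][:3,3];w=(t+d*(z-t[2])/d[2])[:2]-O;return [w@ex*1000,w@ey*1000]
ct=(hsv[...,0]<15)&(hsv[...,1]>150);ct[:195]=0;ct[225:]=0;ct[:,262:][:,60:]=0;ct[:,:262]=0
q=np.array([cast(u,v,.065) for v,u in np.argwhere(ct)],np.float32);print(len(q),cv2.minAreaRect(q))
i=cv2.imread('pics/top3.png')[110:285,180:480];i=cv2.resize(i,(600,350),interpolation=2);j=b['pixels'][160:420,60:400,::-1]
cv2.imwrite('pics/end.png',np.hstack([i,np.zeros((350,10,3),np.uint8),cv2.resize(j,(190,350))])[:,:800])
```

```text
9.95 [-0.19425682 -0.00298461  0.24774709] [ 0.9618088   0.11650087 -0.09988261]
pot 12.083045973594572
fig 8.602325267042627
bottle 11.0
jar 12.206555615733702
251 ((-3.0302295684814453, 69.41357421875), (18.23643684387207, 120.482177734375), 1.6064406633377075)
```

View pics/end.png

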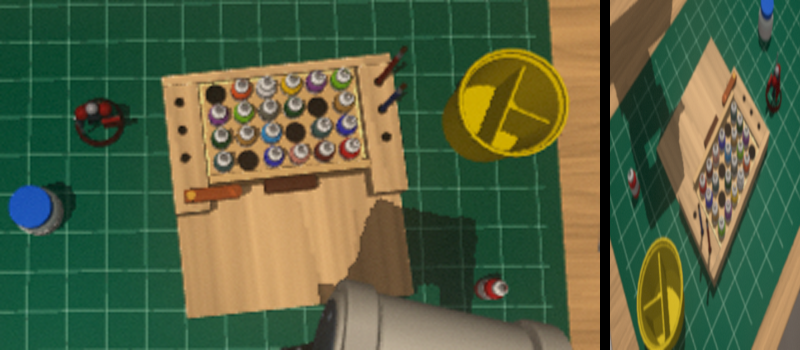

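The tray is home, the catch lies across its front (1.6° off in the mask fit), the bystanders are where they were, and the robot is clear. I'm handing in.

```bash
python3 -c "
from bench import robot;print(robot.close_job())"
```

```text
the job is handed in; nothing more can be done
None
```

The tray is fully home and square against the backstop, the catch is closed across its front, and I handed the job in at about 10 s of the 54 s allowed. No verdict is reported at hand-in.

- **Tray:** I pushed it with shut fingers at the middle of the pull, within about 1 mm of centre. It moved at about 2–5 N. The push ended on the stop at about 9 N with no further motion, exactly where home was predicted (TCP at station x = -21 mm).
- **Catch:** I swept it closed from about 1.95 rad until it met its stop at about 7 N.
- **Last checks:** The top view shows the tray seated and the catch across its front, about 1.6° from closed. That angle is rough, because the colour mask used to fit it also took in the pull. By eye, and in a coarse before/after image comparison, the four bystanders look unmoved. The robot is clear and its wrist force is near zero.

No check failed or disagreed.

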